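# Put the mixed-up lids back on the storage jars they fit

### The arm

A 7-joint arm with a two-finger parallel gripper is mounted at the origin on a cart in front of the work surface, level with it; the furniture and walls round the work are solid. World frame = base frame: x ahead of the robot, y to its left, z up, the work surface at z = 0. Lengths are in mm, angles in rad, forces in N, time in s.
With the tool pointing down it reaches from about 400 to 875 mm from the base axis. Payload 4.4 kg.
Tool frame: the origin (TCP) lies midway between the tips of the shut fingers; the grasp point (between the pads) lies 19 mm behind it; z points along the fingers, y is the line along which they close (so a half turn about z gives the same grasp; the last joint's range is limited). The gripper opens to 85 mm and grips with 20 to 120 N. Pads are 22 mm wide; open, the fingers measure 114 mm over their backs; the gripper's body (76 mm by 85 mm) begins 54 mm behind the grasp point. The pads swing forward as they close: fully open they stand 13 mm farther back than shut.
Start: joints at [1.083, 0.628, 0.038, 1.517, -0.027, 0.996, -0.02], TCP at [266.14, -593.032, 231.313] pointing down, gripper open.
Joint ranges: [-3.06, 3.06], [-0.37, 2.12], [-1.25, 1.32], [0.18, 2.47], [-1.1, 4.24], [0.23, 1.98], [-2.94, 2.94]. Speed limits (rad/s): [2.57, 2.57, 3.14, 3.14, 3.14, 3.14, 3.14].

### API

Orientations are given as [roll, pitch, yaw] about the fixed x, y, z axes, in that order (R = Rz(yaw) Ry(pitch) Rx(roll)).
In Python, from cell import ctrl gives the robot as it stands. The module is installed in compiled form; this text tells all that it offers.
- The arm moves only by the tool step_arm, never from a script. Its argument "commands" is one flat list of numbers, 7 for each row, row after row: the shift along the tool's x, y, z in cm, then the turn, a rotation vector about the tool's x, y, z in rad, then the opening, from 0 (shut) to 1 (fully open). A call has 1 to 10 rows; each row is the pose to reach, as a shift and turn from the pose commanded when the call began, along the tool's axes at that moment; what a row does not reach only later rows make up. A row lasts 1/10 s, in which the tool goes at most 50 mm and 8.59 degrees, less where a joint would pass 70% of its speed; a pose out of reach is approached as far as the arm can. A call with a gripper value outside its range is refused whole. The fingers move at their own pace and stop on an object; the grip force is fixed at half the most. Time passes only in rows, so rows that repeat a pose let the fingers close. It gives the time, the measured TCP pose, the force, the opening and the grip force at its end, in the units of the state.
- ctrl.read_state(): the state, without advancing time (a new reading comes with each control period).
- ctrl.get_image(name): name is "side" or "top"; returns a dict with "image" (420x560x3 uint8, red, green, blue), "range_z" (420x560 float32, mm along the optical axis (not along the pixel's ray), 0 where there is no reading), "vfov" (degrees; the focal length in pixels is half the picture's height over the tangent of half this angle, whatever the lens; pixels are square), "cx", "cy" (the principal point, pixels), "world_to_cam" (4x4, takes a point from world to camera coordinates). Camera axes: x right, y down, z forward; pixel columns grow to the right and rows downward; lengths in mm; the calibration is good to about 2 mm. A picture is of the moment at which its call begins.
- ctrl.finish_job(): hands the job in; it is judged then, once.
The state is a dict: "clock": time; "qpos": joint angles; "qd": joint speeds; "tau": joint torques, N m; "eef_pos": TCP position; "tool_rot": TCP orientation; "force": force on the tool from outside, world axes, zero at the start; "torque": the same for the moment, N m; "width": finger opening in mm; "gripper_force": force on a finger pad.
Only numpy, scipy, OpenCV 4.12 (cv2) and the standard library are available. Lean on these libraries where they do the work, as an engineer would, in place of code of your own. Each camera call takes 0.05 s, during which the arm holds its last target. There are 200 camera calls.

### The job

The lids of the three white storage jars have got mixed up. Put each lid back on the jar it fits (smallest lid on the smallest jar, middle on middle, largest on largest) with its plug fully home in the neck, so that all three are properly closed; park a lid on a free bit of the worktop when you need to. Leave the storage jars where they stand, and do not shift or knock over the two spice jars among them.

Things in the scene. Friction and masses are not known exactly. Their poses are not given: they have to be found in the camera images.
- lid_s: Smallest wooden lid. Flange 68 mm across, plug 36 mm. Origin: centre of the plug's underside, z up. Heights above it, all lids: plug 0 to 14 mm (full width from 8 mm, 4 mm less radius at the foot), flange 14 to 24, knob (upright cylinder 30 mm across) 24 to 54; about 0.11 kg; stands on its plug on a worktop. Starts on the neck of the middle jar, loose in it
- lid_m: Middle wooden lid. Flange 80 mm across, plug 46 mm; heights, knob and mass as the smallest lid. Origin: centre of the plug's underside, z up. Starts on the neck of the largest jar, loose in it
- lid_l: Largest wooden lid. Flange 92 mm across, plug 56 mm; heights, knob and mass as the smallest lid. Origin: centre of the plug's underside, z up. Starts standing on the rim of the smallest jar, its plug too wide to enter
- jar_s: Smallest jar, white ceramic, round, belly 110 mm across, 75 mm high to the rim, neck opening 40 mm, rim 56 mm across. Origin: centre of its underside; z up. All jars: loose, about 0.9 kg, hollow. Its own lid is home when the flange lies on the rim: lid origin 61 mm above this origin and over it
- jar_m: Middle jar, white ceramic, round, belly 120 mm across, 95 mm high to the rim, neck opening 50 mm, rim 66 mm across. Origin: centre of its underside. Its own lid is home with the lid origin 81 mm above this origin
- jar_l: Largest jar, white ceramic, round, belly 132 mm across, 115 mm high to the rim, neck opening 60 mm, rim 76 mm across. Origin: centre of its underside. Its own lid is home with the lid origin 101 mm above this origin
- brown_cap: Bystander: spice jar with a brown cap, 44 mm across, 96 mm high, loose. Origin: centre of its underside
- yellow_cap: Bystander: spice jar with a yellow cap, 42 mm across, 96 mm high, loose. Origin: centre of its underside
Things that resemble listed ones, but are neither listed nor needed, are in the scene too. Leave any blue or turquoise look-alike of the lid_l alone.

How it is judged (in metres and radians):
At the end, for the whole second after the job is handed in: Each lid is on its own jar: centred over it within 5 mm, no more than 3 mm above its fully home height (flange on the rim), level within 0.06 rad and at rest; every jar stands upright within 30 mm of where it stood (horizontal distance between lid_s and jar_s below 0.005 m and z of lid_s in the frame of jar_s between 0.057 and 0.064 m and angle between each of lid_s, jar_s, lid_m, jar_m, lid_l, jar_l's own z axis and vertical below 0.06 rad and distance of each of jar_s, jar_m, jar_l from where it was at the start of the episode below 0.03 m and linear speed of each of lid_s, lid_m, lid_l below 0.02 m/s and horizontal distance between lid_m and jar_m below 0.005 m and z of lid_m in the frame of jar_m between 0.077 and 0.084 m and horizontal distance between lid_l and jar_l below 0.005 m and z of lid_l in the frame of jar_l between 0.097 and 0.104 m); the robot touches nothing.
It fails at once if one of the two spice jars is shifted by more than 25 mm or tipped (distance of any of brown_cap, yellow_cap from where it was at the start of the episode above 0.025 m or angle between any of brown_cap, yellow_cap's own z axis and vertical above 0.3 rad).
It fails at once if a storage jar is shifted by more than 40 mm or tipped (distance of any of jar_s, jar_m, jar_l from where it was at the start of the episode above 0.04 m or angle between any of jar_s, jar_m, jar_l's own z axis and vertical above 0.3 rad).
It also fails if it takes over 115 s, if anything falls off the work surface, if the arm or the gripper's body presses on something with over 40 N, if the wrist force passes 120 N, or if a joint passes its speed limit or range.

## Working session

There is one attempt and no reset: what is moved stays moved. The work goes in short steps, Python scripts to look and compute and a tool call to move; the robot and the scene stay as the last step left them, time stands still between calls to the robot, and variables do not carry over. Pictures are saved under pics/ and viewed, at most 14 in all, crops included, and the job is handed in when it is done.

Besides the shell and the picture viewer there is one more tool, called after "Call:" as a command line: name --argument value ..., lists and objects as JSON in quotes. step_arm: Moves the arm, as the interface text tells. Its arguments: {"type":"object","properties":{"commands":{"type":"array"}},"required":["commands"]}

```bash
mkdir -p pics
cat > h.py <<'E'
import numpy as np, cv2
from cell import ctrl
def snap(n):
    d=ctrl.get_image(n); f=210/np.tan(np.radians(d["vfov"])/2); return d,f
def cloud(d,f):
    z=d["range_z"].astype(float); v,u=np.mgrid[:420,:560]
    P=np.stack([(u-d["cx"])/f*z,(v-d["cy"])/f*z,z],-1)
    M=np.linalg.inv(d["world_to_cam"]); W=P@M[:3,:3].T+M[:3,3]; W[z==0]=np.nan
    return W
def save(d,n): cv2.imwrite(f"pics/{n}.png",d["image"][:,:,::-1])
E
python3 - <<'E'
from h import *
for n in("top","side"):
    d,f=snap(n); save(d,n+"0"); np.savez(n+"0",W=cloud(d,f),im=d["image"]); M=np.linalg.inv(d["world_to_cam"]); print(n,f,M.round(2).tolist())
s=ctrl.read_state(); print(s)
E
```

```text
top 500.0584727552174 [[-0.27, -0.75, 0.61, -438.06], [-0.96, 0.2, -0.17, 359.9], [0.0, -0.63, -0.77, 1279.36], [0.0, 0.0, 0.0, 1.0]]
side 531.4979923697601 [[0.97, -0.07, 0.22, 100.44], [-0.23, -0.35, 0.91, -1450.01], [0.01, -0.94, -0.35, 668.51], [0.0, 0.0, 0.0, 1.0]]
{'clock': 0.1, 'qpos': array([ 1.08323036,  0.6292408 ,  0.03843058,  1.51828453, -0.02703137,
        0.99631025, -0.01996942]), 'qd': array([ 9.12484650e-04, -3.02532629e-03,  8.57144573e-06, -2.51675505e-03,
       -1.82741411e-03,  8.10671673e-04,  3.92318551e-04]), 'tau': array([ 3.81642501e-03, -5.64517307e+01,  1.23057134e+00, -1.93970168e+01,
        1.13048544e-02,  5.38436478e-03,  2.71171331e-05]), 'eef_pos': array([ 265.90122861, -592.49721884,  230.48381408]), 'tool_rot': array([-3.13986663e+00, -1.74682313e-05,  4.21790556e-01]), 'force': array([ 0.41486907,  0.48922806, -0.29608114]), 'torque': array([-0.00617019, -0.03692218,  0.02186532]), 'gripper_force': 0.0, 'width': 85.21788016201047}
```

View pics/top0.png

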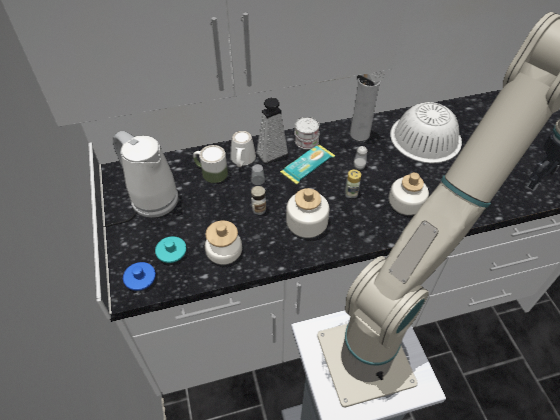

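View pics/side0.png

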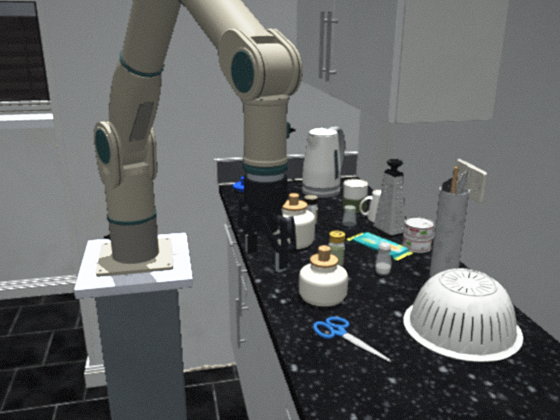

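Top view: jar_s with lid_l at (222,242), jar_l with lid_m at (308,212), jar_m with lid_s at (409,192); brown cap at (259,200), yellow cap at (353,183), blue/turquoise look-alikes at the left. Side view confirms it: jar_m with lid_s at (323,280), jar_l at (297,222).

```bash
cat >> h.py <<'E'
from scipy.optimize import least_squares
def circ(p,r,w=None):
    g=lambda q:np.hypot(p[:,0]-q[0],p[:,1]-q[1])-r
    s=least_squares(g,p.mean(0),loss='soft_l1',f_scale=1.5); return s.x.round(1),np.abs(g(s.x)).mean().round(2)
def wood(im):
    h=cv2.cvtColor(im,cv2.COLOR_RGB2HSV).astype(int); return (h[...,0]>8)&(h[...,0]<20)&(h[...,1]>70)&(h[...,2]>90)
E
cat > m0.py <<'E'
from h import *
px={'top':{'s':(222,242),'l':(308,212),'m':(409,192),'brown':(259,200),'yellow':(353,183)},'side':{'m':(323,280),'l':(297,222)}}
for n in px:
    a=np.load(n+"0.npz"); W,im=a["W"],a["im"]; wd=wood(im)
    for k,(u,v) in px[n].items():
        sl=np.s_[v-32:v+32,u-30:u+30]; P=W[sl].reshape(-1,3); m=wd[sl].ravel()
        ok=np.isfinite(P[:,0])&(P[:,2]>10); 
        if k in'sml':
            w=P[ok&m]; zt=np.percentile(w[:,2],99); t=w[w[:,2]>zt-5]
            print(n,k,'zmax',zt.round(1),'knob top',len(t),t.mean(0).round(1),np.ptp(t,0).round(0))
            fl=w[(w[:,2]<zt-20)]; print('  flange z',np.percentile(fl[:,2],[5,25,50,75,95]).round(1))
            h=P[ok&~m]; H={'s':75,'m':95,'l':115}[k]; c=t.mean(0)
            h=h[np.hypot(*(h[:,:2]-c[:2]).T)<80]
            for z in range(20,H-10,10):
                q=h[abs(h[:,2]-z)<5]
                if len(q)>15:
                    g=least_squares(lambda x:np.hypot(q[:,0]-x[0],q[:,1]-x[1])-x[2],[c[0],c[1],55],loss='soft_l1'); print('  slice',z,len(q),g.x.round(1))
        else:
            q=P[ok]; q=q[q[:,2]>85]; print(n,k,q.mean(0).round(1),np.ptp(q,0).round(0),len(q))
E
python3 m0.py
```

```text
top s zmax 131.6 knob top 52 [427.7 288.8 129.3] [30. 26.  7.]
  flange z [ 94.1  96.9  98.7 100.5 103.3]
  slice 20 48 [431.2 288.3  54.9]
  slice 30 75 [430.4 288.6  54.4]
  slice 40 119 [430.3 288.7  53.2]
  slice 50 247 [430.  288.1  46.2]
  slice 60 124 [436.4 286.8  40.1]
top l zmax 158.5 knob top 41 [466.8  16.5 155.9] [27. 24.  7.]
  flange z [120.2 122.7 124.7 126.4 131.4]
  slice 20 57 [467.9  12.5  65.3]
  slice 30 82 [467.3  12.1  65.1]
  slice 40 65 [466.4  12.9  64.8]
  slice 50 88 [467.7  12.3  65.6]
  slice 60 84 [467.1  11.8  65.2]
  slice 70 75 [466.9  12.4  65.1]
  slice 80 144 [466.8  12.   63.9]
  slice 90 342 [466.8  11.6  56.4]
  slice 100 209 [469.   11.2  45.3]
top m zmax 139.7 knob top 26 [ 457.4 -328.1  136.9] [23. 27.  7.]
  flange z [ 99.5 103.2 105.  107.1 115.5]
  slice 20 54 [ 460.9 -330.3   59.1]
  slice 30 61 [ 459.9 -329.3   58.3]
  slice 40 74 [ 459.6 -327.6   56.9]
  slice 50 65 [ 461.  -329.8   58.8]
  slice 60 115 [ 460.5 -329.5   57.7]
  slice 70 261 [ 460.4 -330.2   50.9]
  slice 80 193 [ 463.  -331.7   40.8]
top brown [518.5 179.2  96.3] [160. 197.  18.] 208
top yellow [ 507.4 -116.6   93.9] [226. 225.  20.] 209
side m zmax 133.8 knob top 30 [ 458.2 -340.8  131.4] [26. 17.  5.]
  flange z [ 96.5  99.4 102.2 104.6 112.3]
  slice 20 178 [ 462.5 -330.1   59.7]
  slice 30 174 [ 462.6 -330.1   59.8]
  slice 40 180 [ 462.6 -330.3   59.6]
  slice 50 171 [ 462.6 -330.4   59.6]
  slice 60 233 [ 462.5 -330.2   58.2]
  slice 70 378 [ 462.2 -331.    48.6]
  slice 80 185 [ 462.8 -329.    36.7]
side l zmax 361.6 knob top 10 [ 294.9 -617.2  360.6] [10. 13.  6.]
  flange z [117.1 122.1 127.4 135.4 151.8]
```

Run:
```python
from h import *
for n in('top','side'):
    a=np.load(n+"0.npz"); W,im=a["W"],a["im"]; h=cv2.cvtColor(im,cv2.COLOR_RGB2HSV)
    for k,(u,v) in {'top':{'brown':(259,190),'yellow':(353,175),'grey':(257,170),'pepper':(361,150)},'side':{'yellow':(337,235),'brown':(311,198)}}[n].items():
        P=W[v-7:v+8,u-8:u+9].reshape(-1,3); P=P[np.isfinite(P[:,0])]; zt=np.percentile(P[:,2],97); t=P[P[:,2]>zt-8]; print(n,k,h[v,u],len(t),t.mean(0).round(0),np.ptp(t,0).round(0))
# table front edge, obstacles on table in region: height map
W=np.load("top0.npz")["W"].reshape(-1,3); W=W[np.isfinite(W[:,0])]
H=np.full((16,32),-99.)
i=((W[:,0]-300)//25).astype(int); j=((W[:,1]+400)//25).astype(int); ok=(i>=0)&(i<16)&(j>=0)&(j<32)&(W[:,2]>-30)&(W[:,2]<300)
np.maximum.at(H,(i[ok],j[ok]),W[ok,2])
print('y',list(range(-400,400,25)))
for r in range(16): print(300+25*r,' '.join('%4d'%x for x in H[r]))
```

```text
top brown [ 23  34 189] 117 [558. 147.  96.] [43. 42. 10.]
top yellow [ 24 120 216] 86 [ 545. -168.   98.] [43. 38. 11.]
top grey [ 90   3 159] 67 [685. 120.  62.] [42. 36. 12.]
top pepper [ 30   5 215] 45 [ 655. -239.   88.] [27. 29. 10.]
side yellow [ 26 138 242] 97 [ 548. -174.   94.] [41. 46. 10.]
side brown [ 22  40 184] 14 [503.   9. 122.] [11. 30.  4.]
y [-400, -375, -350, -325, -300, -275, -250, -225, -200, -175, -150, -125, -100, -75, -50, -25, 0, 25, 50, 75, 100, 125, 150, 175, 200, 225, 250, 275, 300, 325, 350, 375]
300  -99  -99  -99  -99  -99  -99    5    5    7    6    5    8    5    6    8    6    5   11    9    6    8    6    6    5    6    8    8    6    7    7    6    5
325  -99  -99  -99  -99  -99    4    7    6    9    6    7    8    9    5    7    5    4    7    6    6    6    7    6    6    6    5    7    7    8    6    6    6
350  -99  -99  -99  -99    8    5    4    7    8    8    7    5    6    6    6    6    7    4    5    7    5    5    7    7    6    8    7   45    7    7    5    8
375  -99  -99   61   54    8    6    7    7    7    6    6    5    5    5  
[... 1356 characters left out ...]
   5    8    5    7    6    6    7    6    4
600    5    4    6    4    7    8    8  -99    2    8    6    7    9    8    7    6    8    6    5    5    5  -99    5    5    7   14    6    5    4    8    5    7
625    8    6    8    6    6   89   92   85    6    8    5    6    9    6   10   13    5   11    5    9    3  -99    5    7    6    6    5    8    6    4    5    7
650    4    5    7    9    5   86   93   81   10    9    7    8    7   13   17   15    7    4    7   10   65   63    6    6    6    5    9    8    5    6    6  116
675    7    7    4    6    5  -99    2    7    6    7    5   16   17   16   17   15   16    6    8   31   67   68    6    4    6    7    5    4    4    5    6  137
```

Call:
step_arm --commands '[31.5,-18,-3,0,0,-1.149,1,31.5,-18,-3,0,0,-1.149,1,31.5,-18,-3,0,0,-1.149,1,31.5,-18,-3,0,0,-1.149,1,31.5,-18,-3,0,0,-1.149,1,31.5,-18,-3,0,0,-1.149,1,31.5,-18,-3,0,0,-1.149,1,31.5,-18,-3,0,0,-1.149,1,31.5,-18,-3,0,0,-1.149,1,31.5,-18,-3,0,0,-1.149,1]'

```text
clock: 1.1
eef_pos: [478.8, -301.0, 260.9]
tool_rot: [-3.14, 0.001, 1.567]
force: [-0.1, -0.7, -0.8]
width: 85.1
gripper_force: 0.0
```

Call:
step_arm --commands '[44,-3.5,0,0,0,0,1,44,-3.5,0,0,0,0,1,44,-3.5,0,0,0,0,1,44,-3.5,0,0,0,0,1,44,-3.5,0,0,0,0,1,44,-3.5,0,0,0,0,1,44,-3.5,0,0,0,0,1,44,-3.5,0,0,0,0,1,44,-3.5,0,0,0,0,1,44,-3.5,0,0,0,0,1]'

```text
clock: 2.1
eef_pos: [444.6, 144.6, 261.5]
tool_rot: [3.141, -0.003, 1.575]
force: [-1.0, -0.3, -0.7]
width: 85.5
gripper_force: 0.0
```

```bash
cat > k.py <<'E'
# lid-knob and flange positions by ray casting wood masks
from h import *
import sys
def knob(n,zt,near,r=60):
    """centre of the wood pixels' top disc: depth points within 6 mm of top height"""
    d,f=snap(n); W=cloud(d,f); m=wood(d["image"])&(np.hypot(W[...,0]-near[0],W[...,1]-near[1])<r)
    P=W[m]; t=P[abs(P[:,2]-zt)<7]; fl=P[abs(P[:,2]-(zt-30))<6]
    out=[len(t)]
    if len(t)>10: out+= [((t[:,:2].max(0)+t[:,:2].min(0))/2).round(1),t.mean(0).round(1)]
    if len(fl)>10: out+=['fl',((np.percentile(fl[:,:2],99,axis=0)+np.percentile(fl[:,:2],1,axis=0))/2).round(1),np.ptp(fl[:,:2],axis=0).round()]
    return d,out
E
python3 - <<'E'
from k import *
for n in('side','top'):
    d,_=knob(n,135,(460,-330)); save(d,n+"1")
    for k,zt,c in(('l@s',129,(430,288)),('m@l',155,(467,14)),('s@m',135,(460,-330))): print(n,k,knob(n,zt,c)[1])
E
```

```text
side l@s [21, array([431.4, 283.4]), array([430.3, 282.6, 125.3]), 'fl', array([432.7, 277.2]), array([90., 82.])]
side m@l [29, array([470.1,  10.7]), array([470.4,   8.6, 151.3]), 'fl', array([470.1,   8.1]), array([76., 75.])]
side s@m [47, array([ 460.4, -333. ]), array([ 460.5, -335.9,  131.8]), 'fl', array([ 460.8, -336.4]), array([67., 67.])]
top l@s [71, array([430.3, 289. ]), array([428.2, 289.1, 128.2]), 'fl', array([429. , 288.8]), array([91., 90.])]
top m@l [68, array([467.6,  14. ]), array([466.2,  15. , 153.8]), 'fl', array([467.7,  15.1]), array([80., 75.])]
top s@m [0]
```

```bash
python3 -c "
from h import *
s=ctrl.read_state();print(s['eef_pos'],s['tool_rot'],s['qpos'].round(2))"
```

```text
[445.18157405 138.4572048  261.22771186] [-3.14147600e+00  5.91064692e-04  1.56731427e+00] [-0.06  0.35 -0.41  1.96  0.18  0.86 -0.56]
```

Call:
step_arm --commands '[14.8,-1.5,3,0,0,0,1,14.8,-1.5,3,0,0,0,1,14.8,-1.5,3,0,0,0,1,14.8,-1.5,5,0,0,0,1,14.8,-1.5,9,0,0,0,1,14.8,-1.5,12,0,0,0,1,14.8,-1.5,14,0,0,0,1,14.8,-1.5,15,0,0,0,1,14.8,-1.5,15.6,0,0,0,1,14.8,-1.5,15.6,0,0,0,1]'

```text
clock: 3.5
eef_pos: [430.1, 288.0, 105.3]
tool_rot: [-3.142, 0.0, 1.57]
force: [0.1, -0.2, 0.3]
width: 85.5
gripper_force: 0.0
```

```bash
python3 -c "
from k import *
d,o=knob('top',129,(430,288)); save(d,'top2'); print(o)
d,o=knob('side',129,(430,288)); save(d,'side2'); print(o)
s=ctrl.read_state();print(s['eef_pos'],s['force'])
a=[cv2.resize(cv2.imread('pics/top2.png')[170:290,140:300],(400,300)),cv2.resize(cv2.imread('pics/side2.png')[140:260,220:380],(400,300))]
cv2.imwrite('pics/c2.png',np.hstack(a))
"
```

```text
[10, 'fl', array([426.9, 288.7]), array([94., 90.])]
[23, array([431.1, 282. ]), array([431.5, 280.7, 125.3]), 'fl', array([431.8, 281.2]), array([84., 86.])]
[430.52398979 288.46916216 106.14891252] [-0.05048166  0.00575555 -0.78947378]
```

View pics/c2.png

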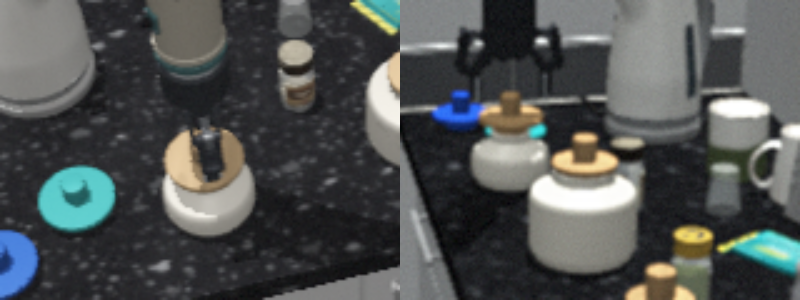

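The crop shows lid_l's knob centred between the open fingers (left half, about (205,155); right half, about (510,100)), tips level with the knob top. Closing now.

Call:
step_arm --commands '[0,0,0.2,0,0,0,0,0,0,0.2,0,0,0,0,0,0,0.2,0,0,0,0,0,0,0.2,0,0,0,0,0,0,0.2,0,0,0,0,0,0,0.2,0,0,0,0,0,0,0.2,0,0,0,0,0,0,0.2,0,0,0,0]'

```text
clock: 4.4
eef_pos: [430.0, 288.4, 103.6]
tool_rot: [3.141, -0.0, 1.571]
force: [-0.7, 1.2, 4.9]
width: 28.2
gripper_force: 59.0
```

Call:
step_arm --commands '[0,0,-1,0,0,0,0,0,0,-3,0,0,0,0,0,0,-6,0,0,0,0,0,0,-6,0,0,0,0,0,0,-6,0,0,0,0]'

```text
clock: 4.9
eef_pos: [430.0, 287.9, 163.7]
tool_rot: [3.141, -0.0, 1.571]
force: [-1.3, -0.5, -1.8]
width: 28.1
gripper_force: 59.4
```

```bash
cat > seg.py <<'E'
from k import *
def flange(n,zo,near,r=70):
    """flange top plane: ray-cast wood mask rim onto z of flange; depth gives height"""
    d,f=snap(n); W=cloud(d,f); m=wood(d["image"])&(np.hypot(W[...,0]-near[0],W[...,1]-near[1])<r)
    P=W[m]; fl=P[abs(P[:,2]-zo)<9]
    hull=cv2.convexHull(fl[:,:2].astype(np.float32))[:,0]
    c,rr=cv2.minEnclosingCircle(hull)
    A=np.c_[fl[:,:2]-fl[:,:2].mean(0),np.ones(len(fl))]; g=np.linalg.lstsq(A,fl[:,2],rcond=None)[0]
    return d,np.round(c,1),round(rr,1),'z',g[2].round(1),'slope',g[:2].round(3),len(fl)
E
python3 -c "
from seg import *
s=ctrl.read_state();print(s['eef_pos'],s['force'],s['width'],s['gripper_force'])
for n in('top','side'):
    r=flange(n,159,(430,288)); save(r[0],n+'3'); print(n,r[1:])
a=[cv2.resize(cv2.imread('pics/top3.png')[150:270,140:300],(400,300)),cv2.resize(cv2.imread('pics/side3.png')[120:240,220:380],(400,300))]
cv2.imwrite('pics/c3.png',np.hstack(a))
"
```

```text
[429.95165095 287.94723697 163.71527694] [-1.34980317 -0.52957103 -1.78576511] 28.052116851905716 59.37007248401642
top (array([428.3, 289.6]), 47.7, 'z', np.float64(157.8), 'slope', array([0.013, 0.002]), 493)
side (array([428.2, 284.7]), 48.7, 'z', np.float64(155.5), 'slope', array([0.024, 0.025]), 168)
```

View pics/c3.png

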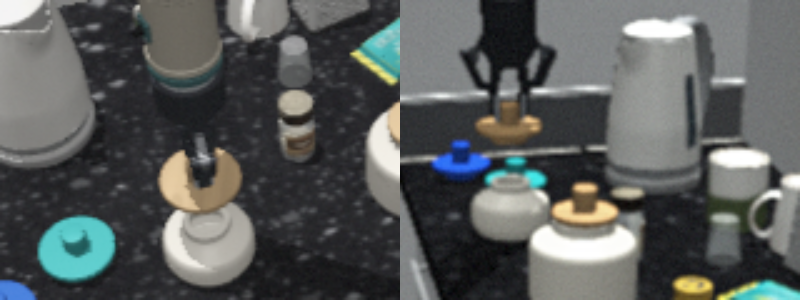

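The lid is held level (crop: flange at (200,180) left, (510,128) right), jar_s open. Parking it at (430,150).

Call:
step_arm --commands '[-13.8,0,0,0,0,0,0,-13.8,0,0,0,0,0,0,-13.8,0,0,0,0,0,0,-13.8,0,5,0,0,0,0,-13.8,0,9,0,0,0,0,-13.8,0,11.5,0,0,0,0,-13.8,0,12.8,0,0,0,0,-13.8,0,13.3,0,0,0,0,-13.8,0,13.4,0,0,0,0,-13.8,0,13.4,0,0,0,0]'

```text
clock: 6.0
eef_pos: [427.8, 149.2, 29.7]
tool_rot: [-3.138, 0.003, 1.571]
force: [-3.4, -1.8, 10.1]
width: 28.3
gripper_force: 60.7
```

Call:
step_arm --commands '[0,0,0,0,0,0,1,0,0,0,0,0,0,1,0,0,0,0,0,0,1,0,0,0,0,0,0,1,0,0,0,0,0,0,1,0,0,-4,0,0,0,1,0,0,-9,0,0,0,1,0,0,-14,0,0,0,1,0,0,-19,0,0,0,1,0,0,-21,0,0,0,1]'

```text
clock: 7.0
eef_pos: [431.5, 151.2, 243.6]
tool_rot: [3.135, -0.002, 1.571]
force: [1.0, 0.3, 0.3]
width: 85.7
gripper_force: 0.0
```

```bash
cat > rim.py <<'E'
from h import *
def rim(n,H,c0,R):
    """open rim: bright depth points near height H, annulus R-12..R+4; centre by min enclosing circle and fixed-radius fit"""
    d,f=snap(n); W=cloud(d,f); P=W[np.isfinite(W[...,0])]; 
    q=P[(abs(P[:,2]-H)<5)&(np.hypot(P[:,0]-c0[0],P[:,1]-c0[1])<R+12)]
    for _ in range(3):
        c,r=cv2.minEnclosingCircle(q[:,:2].astype(np.float32)); 
    # mid-line of the annulus
    rm=R-4; return d,np.round(c,1),round(r,1),circ(q[:,:2],rm),len(q)
E
python3 -c "
from rim import *; from seg import flange
for n in('top','side'):
    r=rim(n,75,(430,288),28); save(r[0],n+'4'); print(n,r[1:]); print(flange(n,24,(430,150))[1:])
"
```

```text
top (array([429.2, 287.6]), 29.9, (array([428.9, 288.7]), np.float64(2.38)), 123)
(array([425.6, 149.9]), 47.1, 'z', np.float64(24.2), 'slope', array([-0.001, -0.014]), 496)
side (array([430.6, 285.6]), 29.5, (array([432., 286.]), np.float64(3.14)), 43)
(array([414.3, 143.7]), 43.9, 'z', np.float64(21.9), 'slope', array([0.073, 0.038]), 95)
```

View pics/top4.png

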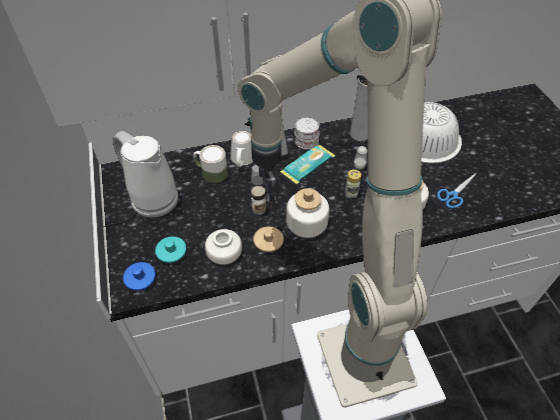

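lid_l is parked at (268,239), jar_s is open at (223,246), and nothing else has moved. Next is lid_s.

Call:
step_arm --commands '[-48,3.1,0,0,0,0,1,-48,3.1,0,0,0,0,1,-48,3.1,0,0,0,0,1,-48,3.1,0,0,0,0,1,-48,3.1,0,0,0,0,1,-48,3.1,0,0,0,0,1,-48,3.1,0,0,0,0,1,-48,3.1,0,0,0,0,1,-48,3.1,0,0,0,0,1,-48,3.1,0,0,0,0,1]'

```text
clock: 8.2
eef_pos: [458.8, -333.9, 236.5]
tool_rot: [-3.138, -0.001, 1.567]
force: [0.9, 0.5, 0.5]
width: 85.5
gripper_force: 0.0
```

Call:
step_arm --commands '[0,0,0,0,0,0,1,0,0,4,0,0,0,1,0,0,8,0,0,0,1,0,0,8,0,0,0,1,0,0,8,0,0,0,1]'

```text
clock: 8.7
eef_pos: [460.4, -328.4, 158.3]
tool_rot: [-3.139, -0.002, 1.572]
force: [-0.2, -0.4, 0.5]
width: 85.4
gripper_force: 0.0
```

```bash
python3 -c "
from k import *
s=ctrl.read_state();print(s['eef_pos'],s['tool_rot'])
for n in('top','side'):
    d,o=knob(n,135,(460,-330)); save(d,n+'5'); print(n,o)
for k,zt,c in(('m@l',155,(467,14)),): print(knob('top',zt,c)[1])
a=[cv2.resize(cv2.imread('pics/top5.png')[130:250,330:490],(400,300)),cv2.resize(cv2.imread('pics/side5.png')[200:320,240:400],(400,300))]
cv2.imwrite('pics/c5.png',np.hstack(a))
"
```

```text
[ 460.38579763 -328.43174681  158.34443326] [-3.13893848e+00 -2.37351581e-03  1.57224053e+00]
top [55, array([ 458.6, -329.2]), array([ 458.3, -328. ,  133.8]), 'fl', array([ 463. , -314.5]), array([60., 38.])]
side [60, array([ 461. , -332.5]), array([ 460.4, -334. ,  131.6]), 'fl', array([ 460.5, -335.2]), array([64., 64.])]
[67, array([469.1,  14. ]), array([466.1,  14.4, 153.4]), 'fl', array([467.2,  16.1]), array([80., 76.])]
```

View pics/c5.png

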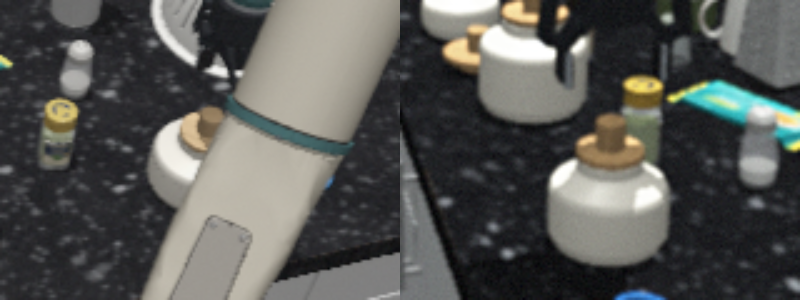

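The right half shows lid_s upright on jar_m at about (610,150), with the open fingers above it. Going down to grip.

Call:
step_arm --commands '[0,0,3,0,0,0,1,0,0,4.3,0,0,0,1,0,0,4.8,0,0,0,1,0,0,4.8,0,0,0,0,0,0,4.9,0,0,0,0,0,0,4.9,0,0,0,0,0,0,4.9,0,0,0,0,0,0,4.9,0,0,0,0,0,0,4.9,0,0,0,0,0,0,4.9,0,0,0,0]'

```text
clock: 9.85
eef_pos: [461.0, -330.2, 110.9]
tool_rot: [3.141, 0.001, 1.571]
force: [-2.0, 0.3, 5.0]
width: 28.2
gripper_force: 58.8
```

Call:
step_arm --commands '[0,0,0,0,0,0,0,0,0,0,0,0,0,0,0,0,-1,0,0,0,0,0,0,-3,0,0,0,0,0,0,-7,0,0,0,0,0,0,-12,0,0,0,0,0,0,-12,0,0,0,0,0,0,-12,0,0,0,0]'

```text
clock: 10.65
eef_pos: [461.3, -330.1, 231.6]
tool_rot: [3.139, 0.002, 1.571]
force: [-0.1, 0.3, -1.4]
width: 28.1
gripper_force: 59.5
```

```bash
python3 -c "
from rim import *; from seg import flange
s=ctrl.read_state();print(s['eef_pos'],s['tool_rot'],s['width'])
z=s['eef_pos'][2]
for n in('top','side'):
    r=flange(n,z-5,s['eef_pos'][:2]); save(r[0],n+'6'); print(n,r[1:]); print(rim(n,95,(462,-330),33)[1:])
"
```

```text
[ 461.25493565 -330.09731405  231.60740338] [3.13949373e+00 1.55200439e-03 1.57071004e+00] 28.095523155628353
top (array([ 456.9, -320.8]), 32.4, 'z', np.float64(225.3), 'slope', array([ 0.047, -0.063]), 163)
(array([ 460.7, -325.2]), 35.3, (array([ 458.6, -329.2]), np.float64(2.71)), 80)
side (array([ 460.3, -332.2]), 35.2, 'z', np.float64(222.4), 'slope', array([0.022, 0.029]), 220)
(array([ 461.8, -332. ]), 35.8, (array([ 461.3, -332.9]), np.float64(2.55)), 141)
```

View pics/side6.png

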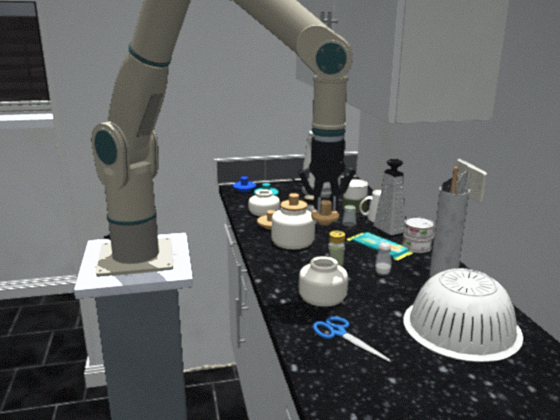

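lid_s is held at (325,213) and jar_m's rim is open at (323,265). Carrying lid_s to jar_s.

Call:
step_arm --commands '[45,-2,0,0,0,0,0,45,-2,0,0,0,0,0,45,-2,0,0,0,0,0,45,-2,0,0,0,0,0,45,-2,0,0,0,0,0,45,-2,0,0,0,0,0,45,-2,0,0,0,0,0,45,-2,0,0,0,0,0,45,-2,0,0,0,0,0,45,-2,0,0,0,0,0]'

```text
clock: 11.85
eef_pos: [439.6, 128.9, 230.1]
tool_rot: [3.142, -0.006, 1.584]
force: [-0.7, -0.4, -1.6]
width: 28.0
gripper_force: 59.5
```

Call:
step_arm --commands '[16.8,-1,0,0,0,0,0,16.8,-1,0,0,0,0,0,16.8,-1,0,0,0,0,0,16.8,-1,0,0,0,0,0,16.8,-1,3,0,0,0,0,16.8,-1,6,0,0,0,0,16.8,-1,8,0,0,0,0,16.8,-1,9,0,0,0,0,16.8,-1,9,0,0,0,0]'

```text
clock: 12.75
eef_pos: [429.9, 287.2, 138.6]
tool_rot: [-3.138, 0.002, 1.571]
force: [0.1, 0.0, -1.1]
width: 28.3
gripper_force: 59.5
```

```bash
python3 -c "
from rim import *; from seg import flange
s=ctrl.read_state();print(s['eef_pos'],s['tool_rot'],s['width'])
z=s['eef_pos'][2]
for n in('top','side'):
    r=flange(n,z-5,s['eef_pos'][:2]); save(r[0],n+'7'); print(n,r[1:]); print(rim(n,75,(431,288),28)[1:])
print(rim('top',95,(462,-330),33)[1:])
a=[cv2.resize(cv2.imread('pics/top7.png')[170:290,140:300],(400,300)),cv2.resize(cv2.imread('pics/side7.png')[120:240,200:360],(400,300))]
cv2.imwrite('pics/c7.png',np.hstack(a))
"
```

```text
[429.87778576 287.24801681 138.60871444] [-3.13827640e+00  2.16588180e-03  1.57093835e+00] 28.319771945331894
top (array([426.9, 287.2]), 34.8, 'z', np.float64(131.5), 'slope', array([-0.01, -0.01]), 225)
(array([425.9, 289. ]), 28.1, (array([427.4, 288.6]), np.float64(2.55)), 86)
side (array([431.1, 282.3]), 34.5, 'z', np.float64(131.9), 'slope', array([0.033, 0.083]), 103)
(array([429.8, 285.5]), 31.6, (array([433.1, 286.7]), np.float64(4.0)), 41)
(array([ 458.9, -330.5]), 36.5, (array([ 459.2, -329.1]), np.float64(2.65)), 130)
```

View pics/c7.png

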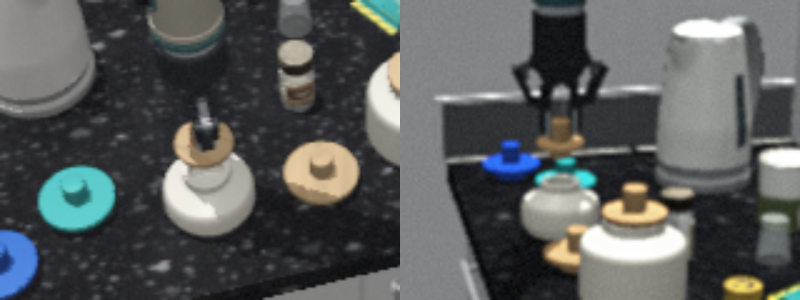

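lid_s hangs over jar_s (left crop (205,145), rim (208,175)). Lowering it part-way with a force check.

Call:
step_arm --commands '[0,0.1,2,0,0,0,0,0,0.1,3,0,0,0,0,0,0.1,3.5,0,0,0,0,0,0.1,3.8,0,0,0,0,0,0.1,4,0,0,0,0,0,0.1,4.2,0,0,0,0,0,0.1,4.2,0,0,0,0]'

```text
clock: 13.7
eef_pos: [431.9, 288.2, 98.4]
tool_rot: [3.141, -0.0, 1.571]
force: [-0.3, -0.1, -0.6]
width: 28.1
gripper_force: 59.5
```

Call:
step_arm --commands '[0,0,0.2,0,0,0,0,0,0,0.4,0,0,0,0,0,0,0.4,0,0,0,0]'

```text
clock: 14.0
eef_pos: [431.7, 288.0, 94.1]
tool_rot: [-3.141, 0.0, 1.571]
force: [0.2, -0.9, -1.8]
width: 28.1
gripper_force: 59.5
```

Call:
step_arm --commands '[0,0,0.2,0,0,0,0,0,0,0.4,0,0,0,0,0,0,0.4,0,0,0,0,0,0,0.4,0,0,0,0]'

```text
clock: 14.4
eef_pos: [432.1, 288.4, 90.9]
tool_rot: [3.141, -0.0, 1.571]
force: [-0.4, -1.0, 4.9]
width: 28.5
gripper_force: 60.5
```

Call:
step_arm --commands '[0,0,0,0,0,0,1,0,0,0,0,0,0,1,0,0,0,0,0,0,1,0,0,0,0,0,0,1,0,0,-4,0,0,0,1,0,0,-9,0,0,0,1,0,0,-14,0,0,0,1,0,0,-15,0,0,0,1]'

```text
clock: 15.2
eef_pos: [434.1, 290.5, 245.6]
tool_rot: [3.134, -0.006, 1.571]
force: [0.6, 0.7, 0.3]
width: 85.7
gripper_force: 0.0
```

```bash
python3 -c "
from k import *; from seg import flange
s=ctrl.read_state();print(s['eef_pos'])
r=flange('top',85,(431,288)); print(r[1:]); d,o=knob('top',115,(431,288));print(o); save(d,'top8')
d,f=snap('top');W=cloud(d,f);P=W[np.isfinite(W[...,0])];P=P[np.hypot(P[:,0]-431,P[:,1]-288)<70]
for z in(25,35,45): print(circ(P[abs(P[:,2]-z)<5][:,:2],55))
for n in('top','side'): print(n,knob(n,155,(467,14))[1],flange(n,125,(467,14))[1:])
a=cv2.imread('pics/top8.png')[170:290,140:340]; cv2.imwrite('pics/c8.png',cv2.resize(a,(600,360)))
"
```

```text
[434.08525048 290.53687182 245.59754815]
(array([429.6, 288.8]), 35.8, 'z', np.float64(84.2), 'slope', array([-0.007, -0.026]), 240)
[68, array([428.3, 287.3]), array([428.6, 287.5, 114.3]), 'fl', array([426.8, 288.3]), array([67., 63.])]
(array([431.2, 288.2]), np.float64(1.18))
(array([431.3, 288.2]), np.float64(1.6))
(array([435.6, 287.5]), np.float64(4.05))
top [70, array([468.1,  14.3]), array([465.7,  14.8, 153.4]), 'fl', array([467.6,  15.9]), array([82., 75.])] (array([468.3,  15. ]), 41.7, 'z', np.float64(124.6), 'slope', array([ 0.006, -0.005]), 324)
side [31, array([468.7,   6.9]), array([469. ,   7.9, 151.4]), 'fl', array([469.8,   4.1]), array([79., 75.])] (array([471.8,   7.6]), 41.1, 'z', np.float64(123.0), 'slope', array([0.024, 0.08 ]), 132)
```

View pics/c8.png

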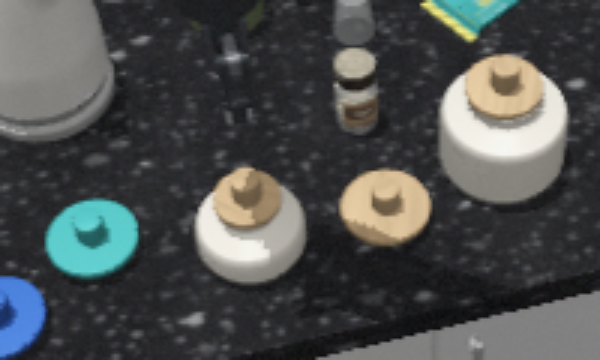

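lid_s sits level in jar_s (flange z 84, pixel (247,200) in the crop). Next is lid_m on jar_l.

Call:
step_arm --commands '[-27.5,3.7,0,0,0,0,1,-27.5,3.7,0,0,0,0,1,-27.5,3.7,0,0,0,0,1,-27.5,3.7,0,0,0,0,1,-27.5,3.7,0,0,0,0,1,-27.5,3.7,0,0,0,0,1,-27.5,3.7,0,0,0,0,1,-27.5,3.7,4,0,0,0,1,-27.5,3.7,6,0,0,0,1,-27.5,3.7,6,0,0,0,1]'

```text
clock: 16.55
eef_pos: [466.1, 13.9, 177.4]
tool_rot: [-3.134, -0.0, 1.572]
force: [-1.2, -0.2, -0.1]
width: 85.4
gripper_force: 0.0
```

Call:
step_arm --commands '[0,0,3,0,0,0,1,0,0,4.4,0,0,0,1,0,0,4.9,0,0,0,1,0,0,4.9,0,0,0,1,0,0,4.9,0,0,0,0,0,0,4.9,0,0,0,0,0,0,4.9,0,0,0,0,0,0,4.9,0,0,0,0,0,0,4.9,0,0,0,0,0,0,4.9,0,0,0,0]'

```text
clock: 17.55
eef_pos: [468.9, 13.1, 131.8]
tool_rot: [3.141, 0.0, 1.571]
force: [-1.1, 0.5, 6.2]
width: 28.1
gripper_force: 58.7
```

Call:
step_arm --commands '[0,0,0,0,0,0,0,0,0,-1,0,0,0,0,0,0,-3,0,0,0,0,0,0,-7,0,0,0,0,0,0,-10,0,0,0,0,0,0,-10,0,0,0,0]'

```text
clock: 18.15
eef_pos: [471.4, 13.7, 235.2]
tool_rot: [3.133, -0.0, 1.571]
force: [0.6, 0.7, -1.8]
width: 28.0
gripper_force: 59.5
```

```bash
python3 -c "
from rim import *; from seg import flange
s=ctrl.read_state();print(s['eef_pos'],s['tool_rot'],s['width'])
z=s['eef_pos'][2]
for n in('top','side'):
    r=flange(n,z-5,s['eef_pos'][:2]); save(r[0],n+'9'); print(n,r[1:]); print(rim(n,115,(468,12),38)[1:])
a=[cv2.resize(cv2.imread('pics/top9.png')[130:250,230:390],(400,300)),cv2.resize(cv2.imread('pics/side9.png')[120:240,220:380],(400,300))]
cv2.imwrite('pics/c9.png',np.hstack(a))
"
```

```text
[471.44014804  13.66717917 235.2441388 ] [ 3.13345328e+00 -3.95385042e-04  1.57062525e+00] 27.982799852410608
top (array([467.7,  14. ]), 40.7, 'z', np.float64(227.6), 'slope', array([ 0.021, -0.007]), 307)
(array([466.4,  12.5]), 39.4, (array([465.8,  13.3]), np.float64(2.47)), 178)
side (array([467.2,   7. ]), 40.4, 'z', np.float64(225.3), 'slope', array([-0.   , -0.009]), 139)
(array([468.5,   7.4]), 41.8, (array([468.6,   9.5]), np.float64(2.61)), 79)
```

View pics/c9.png

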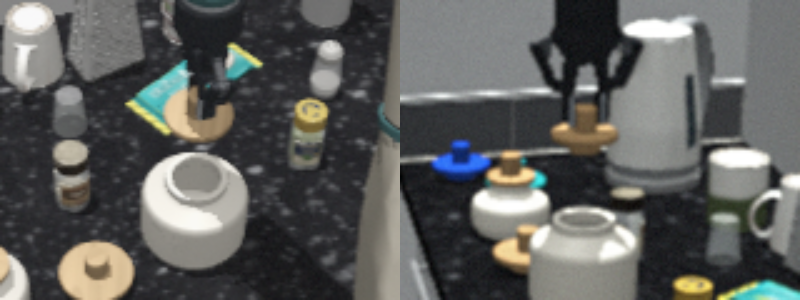

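lid_m is held level and jar_l is open (left crop, rim at (196,178)). Carrying lid_m to jar_m.

Call:
step_arm --commands '[-34.3,-0.7,0,0,0,0,0,-34.3,-0.7,0,0,0,0,0,-34.3,-0.7,0,0,0,0,0,-34.3,-0.7,0,0,0,0,0,-34.3,-0.7,0,0,0,0,0,-34.3,-0.7,0,0,0,0,0,-34.3,-0.7,0,0,0,0,0,-34.3,-0.7,3,0,0,0,0,-34.3,-0.7,6,0,0,0,0,-34.3,-0.7,6,0,0,0,0]'

```text
clock: 19.35
eef_pos: [458.0, -328.2, 166.2]
tool_rot: [-3.132, -0.006, 1.57]
force: [-0.7, -0.1, -1.5]
width: 28.2
gripper_force: 59.5
```

Call:
step_arm --commands '[0,0,1,0,0,0,0,0,0,1.5,0,0,0,0,0,0,1.5,0,0,0,0,0,0,1.5,0,0,0,0]'

```text
clock: 19.75
eef_pos: [462.4, -329.9, 157.1]
tool_rot: [3.141, 0.001, 1.571]
force: [0.3, -0.0, -1.1]
width: 27.9
gripper_force: 59.5
```

```bash
python3 -c "
from rim import *; from seg import flange
s=ctrl.read_state();print(s['eef_pos'],s['tool_rot'],s['width'])
z=s['eef_pos'][2]
for n in('top','side'):
    r=flange(n,z-5,s['eef_pos'][:2]); save(r[0],n+'10'); print(n,r[1:]); print(rim(n,95,(462,-330),33)[1:])
a=[cv2.resize(cv2.imread('pics/top10.png')[110:260,320:520],(400,300)),cv2.resize(cv2.imread('pics/side10.png')[200:320,240:400],(400,300))]
cv2.imwrite('pics/c10.png',np.hstack(a))
"
```

```text
[ 462.37779851 -329.88895961  157.07843845] [3.14052745e+00 8.03308713e-04 1.57118830e+00] 27.860079920717258
top (array([ 462.1, -316.4]), 39.3, 'z', np.float64(150.1), 'slope', array([-0.017, -0.046]), 195)
(array([ 460.4, -313.5]), 29.6, (array([ 459.3, -328.8]), np.float64(2.67)), 51)
side (array([ 460.9, -331.4]), 41.2, 'z', np.float64(148.5), 'slope', array([0.028, 0.038]), 305)
(array([ 462.9, -331.4]), 35.2, (array([ 461.3, -333.1]), np.float64(2.31)), 150)
```

View pics/c10.png

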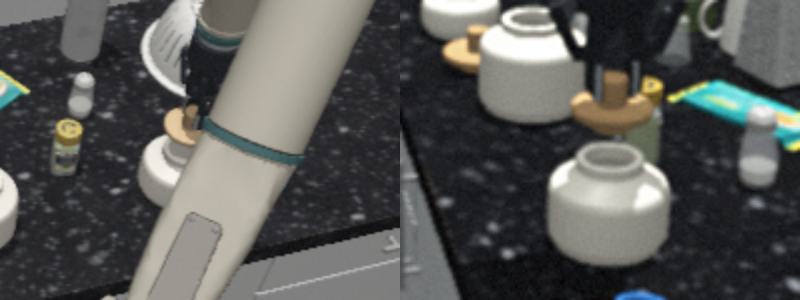

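The right crop shows lid_m at (612,105), centred over jar_m's rim at (609,155). Lowering.

Call:
step_arm --commands '[0,0.1,2,0,0,0,0,0,0.1,2.6,0,0,0,0,0,0.1,3,0,0,0,0,0,0.1,3.3,0,0,0,0,0,0.1,3.6,0,0,0,0,0,0.1,3.8,0,0,0,0,0,0.1,3.8,0,0,0,0]'

```text
clock: 20.65
eef_pos: [462.8, -329.8, 118.3]
tool_rot: [-3.142, -0.0, 1.571]
force: [0.3, -0.2, -1.0]
width: 27.9
gripper_force: 59.5
```

Call:
step_arm --commands '[0,0,0.2,0,0,0,0,0,0,0.4,0,0,0,0,0,0,0.4,0,0,0,0]'

```text
clock: 20.95
eef_pos: [462.7, -329.8, 114.1]
tool_rot: [-3.141, -0.0, 1.571]
force: [0.6, -0.5, -1.1]
width: 28.1
gripper_force: 59.5
```

Call:
step_arm --commands '[0,0,0.2,0,0,0,0,0,0,0.4,0,0,0,0,0,0,0.4,0,0,0,0,0,0,0.4,0,0,0,0]'

```text
clock: 21.35
eef_pos: [463.3, -330.1, 111.6]
tool_rot: [3.141, 0.001, 1.571]
force: [-2.0, 0.4, 9.5]
width: 28.0
gripper_force: 61.0
```

Call:
step_arm --commands '[0,0,0,0,0,0,1,0,0,0,0,0,0,1,0,0,0,0,0,0,1,0,0,0,0,0,0,1,0,0,-4,0,0,0,1,0,0,-9,0,0,0,1,0,0,-13,0,0,0,1,0,0,-13,0,0,0,1]'

```text
clock: 22.15
eef_pos: [466.3, -331.3, 245.9]
tool_rot: [3.132, 0.006, 1.571]
force: [-0.2, -0.5, -0.4]
width: 85.7
gripper_force: 0.0
```

```bash
python3 -c "
from k import *; from seg import flange
s=ctrl.read_state();print(s['eef_pos'])
r=flange('side',105,(462,-330)); print(r[1:]); d,o=knob('side',135,(462,-330));print(o)
for n in('top','side'): print(n,flange(n,24,(430,150))[1:], knob(n,54,(430,150))[1])
d,f=snap('side');W=cloud(d,f);P=W[np.isfinite(W[...,0])];P=P[np.hypot(P[:,0]-462,P[:,1]+330)<75]
for z in(25,35,45): print(circ(P[abs(P[:,2]-z)<5][:,:2],60))
"
```

```text
[ 466.28791276 -331.3006152   245.94077952]
(array([ 462.5, -330.5]), 41.3, 'z', np.float64(102.9), 'slope', array([0.028, 0.064]), 298)
[60, array([ 462.9, -331.1]), array([ 462.8, -333.8,  131.6]), 'fl', array([ 462.9, -335.2]), array([77., 79.])]
top (array([425.5, 149.4]), 47.1, 'z', np.float64(24.3), 'slope', array([-0.002, -0.008]), 491) [69, array([424.5, 149.7]), array([424.1, 150.2,  53.4]), 'fl', array([425.1, 150. ]), array([91., 89.])]
side (array([417.5, 144.3]), 43.7, 'z', np.float64(21.6), 'slope', array([0.105, 0.046]), 70) [22, array([426.8, 151.3]), array([425.4, 144.1,  50.6]), 'fl', array([405.2, 147.1]), array([42., 90.])]
(array([ 462.6, -329.7]), np.float64(1.44))
(array([ 462.5, -329.7]), np.float64(1.51))
(array([ 462.5, -329.9]), np.float64(1.42))
```

lid_m is home and centred. Fetching lid_l.

Call:
step_arm --commands '[47.9,-3.5,0,0,0,0,1,47.9,-3.5,0,0,0,0,1,47.9,-3.5,0,0,0,0,1,47.9,-3.5,0,0,0,0,1,47.9,-3.5,0,0,0,0,1,47.9,-3.5,0,0,0,0,1,47.9,-3.5,0,0,0,0,1,47.9,-3.5,0,0,0,0,1,47.9,-3.5,0,0,0,0,1,47.9,-3.5,0,0,0,0,1]'

```text
clock: 23.5
eef_pos: [426.8, 153.3, 240.0]
tool_rot: [-3.141, -0.002, 1.575]
force: [0.6, -0.1, -0.5]
width: 85.6
gripper_force: 0.0
```

Call:
step_arm --commands '[0,0,0,0,0,0,1,0,0,4,0,0,0,1,0,0,8,0,0,0,1,0,0,12,0,0,0,1,0,0,16,0,0,0,1,0,0,18.5,0,0,0,1,0,0,20,0,0,0,1,0,0,20.8,0,0,0,1,0,0,20.9,0,0,0,1,0,0,20.9,0,0,0,1]'

```text
clock: 24.5
eef_pos: [428.1, 148.9, 31.5]
tool_rot: [3.141, 0.0, 1.57]
force: [0.7, -0.3, 0.1]
width: 85.2
gripper_force: 0.0
```

Call:
step_arm --commands '[0,0,0,0,0,0,0,0,0,0.1,0,0,0,0,0,0,0.1,0,0,0,0,0,0,0.1,0,0,0,0,0,0,0.1,0,0,0,0,0,0,0.1,0,0,0,0,0,0,0.1,0,0,0,0,0,0,0.1,0,0,0,0]'

```text
clock: 25.3
eef_pos: [428.2, 149.2, 30.9]
tool_rot: [3.141, -0.0, 1.571]
force: [-0.2, -0.4, 5.3]
width: 27.9
gripper_force: 58.7
```

Call:
step_arm --commands '[0,0,-2,0,0,0,0,0,0,-6,0,0,0,0,0,0,-10,0,0,0,0,0,0,-15,0,0,0,0,0,0,-17,0,0,0,0,0,0,-17,0,0,0,0]'

```text
clock: 25.9
eef_pos: [429.7, 149.8, 203.1]
tool_rot: [3.135, -0.002, 1.57]
force: [0.7, 0.1, -2.5]
width: 28.1
gripper_force: 59.8
```

```bash
python3 -c "
from rim import *; from seg import flange
s=ctrl.read_state();print(s['eef_pos'],s['tool_rot'],s['width'])
z=s['eef_pos'][2]
for n in('top','side'):
    print(n,flange(n,z-5,s['eef_pos'][:2])[1:], rim(n,115,(468,12),38)[1:])
"
```

```text
[429.65064031 149.76240001 203.13613971] [ 3.13523003e+00 -1.79228840e-03  1.57007502e+00] 28.07282455778693
top (array([427.2, 151.8]), 46.6, 'z', np.float64(196.0), 'slope', array([ 0.02 , -0.014]), 462) (array([466.4,  13.9]), 40.8, (array([465.6,  12.9]), np.float64(2.53)), 170)
side (array([427.6, 143.5]), 47.8, 'z', np.float64(192.6), 'slope', array([0.011, 0.007]), 168) (array([468.8,   8.1]), 42.6, (array([468.2,   8.5]), np.float64(2.69)), 85)
```

Call:
step_arm --commands '[-13.6,4.1,0,0,0,0,0,-13.6,4.1,0,0,0,0,0,-13.6,4.1,0,0,0,0,0,-13.6,4.1,0,0,0,0,0,-13.6,4.1,2,0,0,0,0,-13.6,4.1,3.5,0,0,0,0,-13.6,4.1,3.5,0,0,0,0,-13.6,4.1,3.5,0,0,0,0]'

```text
clock: 26.9
eef_pos: [468.1, 13.8, 164.5]
tool_rot: [-3.139, -0.0, 1.572]
force: [-0.9, 0.6, -1.1]
width: 28.3
gripper_force: 59.7
```

```bash
python3 -c "
from rim import *; from seg import flange
s=ctrl.read_state();print(s['eef_pos'],s['tool_rot'],s['width'])
z=s['eef_pos'][2]
for n in('top','side'):
    r=flange(n,z-5,s['eef_pos'][:2]); save(r[0],n+'11'); print(n,r[1:])
    d,f=snap(n);W=cloud(d,f);P=W[np.isfinite(W[...,0])];P=P[np.hypot(P[:,0]-468,P[:,1]-12)<80]
    for zz in(30,50,70): print(circ(P[abs(P[:,2]-zz)<5][:,:2],66))
a=[cv2.resize(cv2.imread('pics/top11.png')[130:250,230:390],(400,300)),cv2.resize(cv2.imread('pics/side11.png')[140:260,220:380],(400,300))]
cv2.imwrite('pics/c11.png',np.hstack(a))
"
```

```text
[468.08533726  13.7586871  164.49688344] [-3.13910138e+00 -3.33155898e-04  1.57192117e+00] 28.306584221599984
top (array([465.1,  16.9]), 46.5, 'z', np.float64(158.0), 'slope', array([ 0.004, -0.005]), 391)
(array([467.7,  12. ]), np.float64(2.31))
(array([467.9,  11.7]), np.float64(1.36))
(array([468.3,  11.8]), np.float64(1.06))
side (array([469.7,   8.7]), 47.5, 'z', np.float64(156.6), 'slope', array([0.013, 0.04 ]), 231)
(array([470.1,  12.9]), np.float64(2.09))
(array([470.3,  13.3]), np.float64(2.22))
(array([469.6,  13.5]), np.float64(1.97))
```

View pics/c11.png

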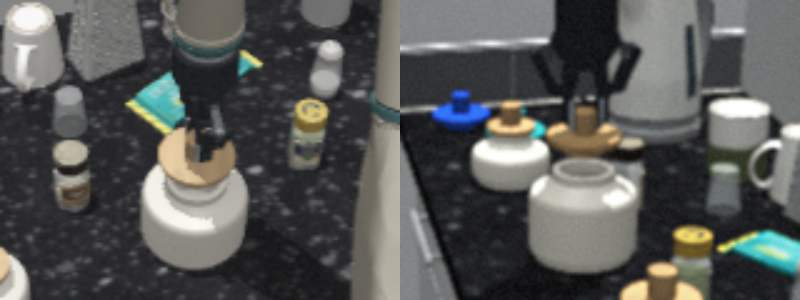

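lid_l is above jar_l, about 1.5 mm too far in +y (left crop: lid (197,155), rim (196,180)). Correcting while lowering.

Call:
step_arm --commands '[-0.15,0.05,1,0,0,0,0,-0.15,0.05,1.4,0,0,0,0,-0.15,0.05,1.8,0,0,0,0,-0.15,0.05,2.1,0,0,0,0,-0.15,0.05,2.4,0,0,0,0,-0.15,0.05,2.6,0,0,0,0,-0.15,0.05,2.6,0,0,0,0]'

```text
clock: 27.8
eef_pos: [469.2, 11.6, 139.1]
tool_rot: [-3.141, 0.0, 1.571]
force: [-0.0, 0.5, -1.7]
width: 28.1
gripper_force: 59.7
```

Call:
step_arm --commands '[0,0,0.2,0,0,0,0,0,0,0.4,0,0,0,0,0,0,0.4,0,0,0,0]'

```text
clock: 28.1
eef_pos: [469.2, 11.6, 135.1]
tool_rot: [-3.141, 0.0, 1.571]
force: [0.4, 0.4, -1.4]
width: 28.1
gripper_force: 59.7
```

Call:
step_arm --commands '[0,0,0.2,0,0,0,0,0,0,0.4,0,0,0,0,0,0,0.4,0,0,0,0,0,0,0.4,0,0,0,0]'

```text
clock: 28.5
eef_pos: [469.4, 11.7, 131.3]
tool_rot: [3.141, 0.0, 1.571]
force: [-0.2, 0.3, -0.3]
width: 28.3
gripper_force: 60.0
```

Call:
step_arm --commands '[0,0,0,0,0,0,1,0,0,0,0,0,0,1,0,0,0,0,0,0,1,0,0,0,0,0,0,1,0,0,-4,0,0,0,1,0,0,-9,0,0,0,1,0,0,-13,0,0,0,1,0,0,-13,0,0,0,1]'

```text
clock: 29.3
eef_pos: [472.7, 12.5, 266.3]
tool_rot: [3.131, -0.0, 1.571]
force: [0.4, 0.0, -0.6]
width: 85.3
gripper_force: 0.0
```

```bash
python3 -c "
from k import *; from seg import flange
s=ctrl.read_state();print(s['eef_pos'],s['force'])
for n in('top','side'):
    for k,z,c,R in(('s',85,(431,288),55),('m',105,(462,-330),60),('l',125,(469,12),66)):
        try: r=flange(n,z,c); print(n,k,r[1:])
        except Exception as e: print(n,k,e)
        W=cloud(r[0],210/np.tan(np.radians(r[0]['vfov'])/2));P=W[np.isfinite(W[...,0])];P=P[np.hypot(P[:,0]-c[0],P[:,1]-c[1])<R+15]; print('   belly',circ(P[abs(P[:,2]-30)<10][:,:2],R))
    save(r[0],n+'12')
"
```

```text
[472.69485057  12.48401    266.25897546] [ 0.36998233  0.01489994 -0.62698898]
top s (array([430.4, 289.1]), 35.5, 'z', np.float64(84.6), 'slope', array([ 0.   , -0.014]), 244)
   belly (array([431.2, 288.4]), np.float64(1.25))
top m 'NoneType' object is not subscriptableh.py:14: RuntimeWarning: Mean of empty slice.
  s=least_squares(g,p.mean(0),loss='soft_l1',f_scale=1.5); return s.x.round(1),np.abs(g(s.x)).mean().round(2)
  ret = um.true_divide(
Traceback (most recent call last):
  File "h.py", line 14, in circ
    s=least_squares(g,p.mean(0),loss='soft_l1',f_scale=1.5); return s.x.round(1),np.abs(g(s.x)).mean().round(2)
ValueError: Initial guess is outside of provided bounds
```

```bash
python3 -c "
from k import *; from seg import flange
for n,k,z,c,R in(('top','l',125,(469,12),66),('side','l',125,(469,12),66),('side','m',105,(462,-330),60)):
    r=flange(n,z,c); print(n,k,r[1:])
    W=cloud(r[0],210/np.tan(np.radians(r[0]['vfov'])/2));P=W[np.isfinite(W[...,0])];P=P[np.hypot(P[:,0]-c[0],P[:,1]-c[1])<R+15]; print('   belly',circ(P[abs(P[:,2]-40)<10][:,:2],R))
    save(r[0],n+'12')
a=[cv2.resize(cv2.imread('pics/top12.png')[130:280,180:380],(400,300)),cv2.resize(cv2.imread('pics/side12.png')[170:320,220:420],(400,300))]
cv2.imwrite('pics/c12.png',np.hstack(a))
"
```

```text
top l (array([466.9,  12.1]), 47.3, 'z', np.float64(124.6), 'slope', array([ 0.01, -0.01]), 466)
   belly (array([468.3,  12.2]), np.float64(1.3))
side l (array([469.6,   7.2]), 47.2, 'z', np.float64(122.3), 'slope', array([0.012, 0.03 ]), 227)
   belly (array([ 440.2, -100. ]), np.float64(16.55))
side m (array([ 465.7, -333.1]), 42.6, 'z', np.float64(102.9), 'slope', array([0.022, 0.062]), 185)
   belly (array([ 462.8, -329.8]), np.float64(1.34))
```

View pics/c12.png

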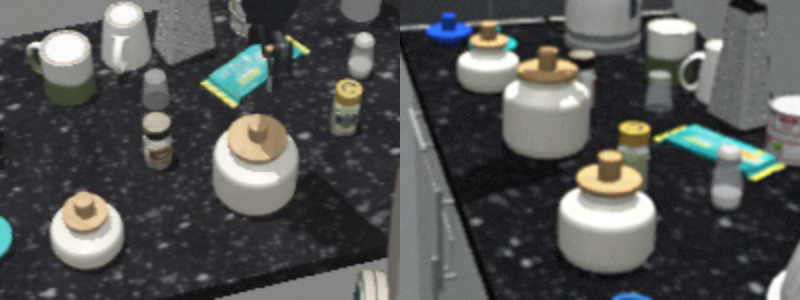

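All three lids sit flat on their own jars: s at (85,210) left crop, l at (257,140) left crop, m at (608,180) right crop. Heights measure 84.6, 124.6 and about 105 mm once the side camera's bias is allowed for. The spice jars are upright and the gripper is clear, so I'm handing in.

```bash
python3 -c "
from cell import ctrl
print(ctrl.finish_job())"
```

```text
the job is handed in; nothing more can be done
None
```

All three lids are back on their own jars and look fully home in the last camera check, the jars and spice jars stand where they were, and the job is handed in (about 29 s on the robot's clock; no verdict was returned).

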